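# Slide the loaded shelf board into its notches and swing the catch over it

### The job

With nothing lifted, push the white shelf board by its blue-edged end with the fingertips, slowly and gently along the rails of its stand, until you feel it drop into the notches; do not ram it or run past them. Then push the orange catch right round by its upright peg until it stops, pointing straight across over the dropped board. The bottle and the carton ride along standing on the board, untouched by the robot; leave the timer and the stapler where they are.

Things in the scene. Friction and masses are not known exactly. Their poses are not given: they have to be found in the camera images.
- stand: Fixed grey stand, 138 mm (x) by 250 mm (y from -120 to +130 mm), 64 mm high; origin on the worktop, z up. The board slides to the stand's +y on two aluminium rails: tops at z = 50 mm, x from 36 to 56 mm on either side. Between the rails, and past their -y end, it is open but for ties 8 mm high on the worktop. Side plates outside the rails: x from 57 to 69 mm, tops at z = 64 mm.
- home (a point): Point of the stand where the board's origin lies when it is home: x = 0, y = +40 mm, z = 51 mm in the stand's frame. Each rail has two notches, 16 mm long and 7 mm deep with upright walls, 55 mm before and 55 mm after this point along y; one for each cross rod of the board. No other stop: a fast board can run past.
- board: Loose white shelf board, 110 mm (x) by 150 mm (y) by 12 mm, about 0.2 kg, blue edge at its -y end; origin at the centre of the slab's underside, axes as the stand's. Two cross rods under it (10 mm thick, y = -55 and +55 mm) ride on the rails: origin at z = 58 mm while sliding, 51 mm when dropped (a 7 mm drop). Starts 45 to 80 mm short of home. Slides at 2 to 8 N; once dropped it stands firm.
- push_edge (a point): Middle of the blue end face of the board (its -y face, 12 mm tall), at half its thickness: where to push, in the stand's +y direction. Fingertips may reach 15 mm below this point, between the rails.
- catch (a joint): Angle of the orange catch, rad: 0 = along the top of the stand's -x side plate, pointing to the stand's -y; negative = swung outwards, clear of the board; 1.57 = shut, pointing to the stand's +x over the board; stops at -0.6 and 1.6. Anticlockwise from above shuts it. Light friction (0.7 N at the peg); stays where left. Starts at -0.5 to -0.1. It clears only a dropped board.
- catch_pivot (a point): Upright pivot of the catch, at the underside of its arm (z = 65.5 mm), at x = -63, y = -15 mm in the stand's frame. The arm is 10 mm wide, 8 mm thick and reaches 53 mm from here.
- catch_peg (a point): Middle (half-way up, z = 87.5 mm) of the part of the upright orange peg above the catch's arm, 47 mm from the pivot; the peg is 10 mm across and stands from z = 73.5 mm to z = 101.5 mm. Push it from behind, round its arc.
- stain_bottle: Loose purple bottle with red cap, 38 mm across and 82 mm high, standing on the far (+y) half of the board; origin at the centre of its underside.
- carton: Loose small white carton, 42 by 60 by 30 mm, lying on the far half of the board beside the bottle; origin at the centre of its underside.
- timer: White bench timer with coloured keys, 60 by 68 by 24 mm, a bystander; origin at the centre of its underside.
- stapler: Blue stapler, 25 by 111 by 41 mm, a bystander; origin at the centre of its underside.
Mind the look-alikes: they are no part of the job. What is shaped like the carton but black is not meant.

How it is judged:
By the outcome, as a careful person would: the job done as asked, in the order asked, and still so for the second after the job is handed in, with the robot touching nothing.
It also fails if it takes over 51 s, if anything falls off the work surface, if the arm or the gripper's body presses on something with over 40 N, if the wrist force passes 120 N, or if a joint passes its speed limit or range.

### The arm

A 6-joint arm with a two-finger parallel gripper is mounted at the origin on a cart in front of the work surface, level with it; the furniture and walls round the work are solid. World frame = base frame: x ahead of the robot, y to its left, z up, the work surface at z = 0. Lengths are in m, angles in degrees, forces in N, time in s.
With the tool pointing down it reaches from about 0.4 to 0.825 m from the base axis. Payload 7 kg.
Tool frame: the origin (TCP) lies on the centre line of the jaws, within the pads' length; the fingertips stand 11 mm ahead of it and the grasp point (between the pads) lies 8 mm behind it; z points along the fingers, y is the direction in which the jaws open and shut (so a half turn about z gives the same grasp; the last joint's range is limited). The gripper opens to 88 mm and grips with 3 to 60 N. Pads are 19 mm wide; open, the fingers measure 130 mm over their backs; the gripper's body (78 mm by 193 mm) begins 47 mm behind the grasp point.
Start: joints at [93.856, 20.546, 0.682, 0, -70.136, -16.507], TCP at [0.148, 0.659, 0.238] pointing down, gripper open.
Joint ranges: [-176.03, 176.03], [-82.01, 121.73], [-58.28, 71.71], [-173.87, 95.51], [-174.79, -0.11], [-173.66, 173.66]. Speed limits (degrees/s): [136.94, 136.94, 172.46, 180, 180, 180].

### API

Orientations are given as [roll, pitch, yaw] about the fixed x, y, z axes, in that order (R = Rz(yaw) Ry(pitch) Rx(roll)).
In Python, from plant import ctrl, cams, order gives the robot as it stands.
- The arm moves only by the tool jog_arm, never from a script. Its argument "motion" is a list of rows, each an object with "offset": the shift along the tool's x, y, z in mm, a list of three; "roll": the turn about the tool's z in rad; "hand": the finger opening in mm, from 0 to 87.6. A call has 1 to 20 rows; each row is the pose to reach, as a shift and turn from the pose commanded when the call began, along the tool's axes at that moment; what a row does not reach only later rows make up. A row lasts 1/12 s, in which the tool goes at most 41.7 mm and 7.16 degrees, less where a joint would pass 70% of its speed; a pose out of reach is approached as far as the arm can. A call with a gripper value outside its range is refused whole. The fingers move at their own pace and stop on an object; the grip force is fixed at half the most. Time passes only in rows, so rows that repeat a pose let the fingers close. It gives the time, the measured TCP pose, the force and the opening at its end, in the units of the state.
- ctrl.get_obs(): the state, without advancing time (a new reading comes with each control period).
- cams.snapshot(name): name is "scene" or "top" or "wrist"; returns a dict with "img" (420x560x3 uint8, red, green, blue), "K" (3x3 intrinsics, pixels), "cam_to_world" (4x4, takes a point from camera to world coordinates); the wrist camera has in their place "T_tool_cam" (4x4, takes a point from camera to tool coordinates, whose origin is the TCP and whose axes are the flange's). Camera axes: x right, y down, z forward; pixel columns grow to the right and rows downward; lengths in m; the calibration is good to about 2 mm. A picture is of the moment at which its call begins: read the wrist's pose just before it. There is no depth.
- order.close_job(): hands the job in, once; it reports no verdict.
The state is a dict: "clock": time; "joint_pos": joint angles; "qvel": joint speeds; "tau": joint torques, N m; "tool_pos": TCP position; "orientation": TCP orientation; "force": force on the tool from outside, world axes, zero at the start; "moment": the same for the moment, N m; "opening": finger opening in m.
Only numpy, scipy, OpenCV 4.12 (cv2) and the standard library are available. Lean on these libraries where they do the work, as an engineer would, in place of code of your own. Each camera call takes 0.05 s, during which the arm holds its last target. There are 200 camera calls.

## Working session

There is one attempt and no reset: what is moved stays moved. The work goes in short steps, Python scripts to look and compute and a tool call to move; the robot and the scene stay as the last step left them, time stands still between calls to the robot, and variables do not carry over. Pictures are saved under pics/ and viewed, about 8 in all and at most 12, crops included, and the job is handed in when it is done.

Besides the shell and the picture viewer there is one more tool, called after "Emit:" as name([rows], argument=value, ...), one row to a line, values as JSON. jog_arm: Moves the arm, as the interface text tells. Its arguments: {"type":"object","properties":{"motion":{"type":"array"}},"required":["motion"]}

```bash
mkdir -p pics; python3 - <<'E'
from plant import ctrl,cams
import cv2,numpy as np
o=ctrl.get_obs();print(o)
for n in("scene","top"):
    s=cams.snapshot(n);cv2.imwrite(f"pics/{n}0.png",s["img"][:,:,::-1]);np.savez(f"pics/{n}0.npz",**s);print(n,s["K"].tolist(),s["cam_to_world"].round(4).tolist())
E
```

```text
{'clock': 0.0, 'joint_pos': array([ 9.38572810e+01,  2.05910992e+01,  6.32048740e-01, -2.04836896e-02,
       -7.01364617e+01, -1.65078740e+01]), 'qvel': array([ 0.03673729, -0.14251902,  0.05704148,  0.08214594, -0.1199507 ,
       -0.00627193]), 'tau': array([ 5.78264280e-04, -5.82713163e+01,  2.93064398e+01,  6.99761868e+00,
        7.04852573e-03, -1.61838111e-04]), 'tool_pos': array([0.14773796, 0.6581293 , 0.23661223]), 'orientation': array([ 1.79902953e+02, -8.68006106e-03, -1.26575616e+01]), 'force': array([-0.31272634,  0.00112295,  1.09682962]), 'moment': array([0.06189292, 0.05743626, 0.02158544]), 'opening': 0.08754691357556446}
scene [[381.8992235169406, 0.0, 281.68518523720667], [0.0, 381.8992235169406, 209.9864417335], [0.0, 0.0, 1.0]] [[0.742, -0.4434, 0.5029, -0.0121], [-0.6703, -0.5058, 0.543, -0.3881], [0.0136, -0.74, -0.6725, 0.8078], [0.0, 0.0, 0.0, 1.0]]
top [[540.505403144274, 0.0, 273.3971414218648], [0.0, 540.505403144274, 210.69772012682958], [0.0, 0.0, 1.0]] [[-0.0107, -0.989, 0.1473, 0.3053], [-0.9999, 0.0094, -0.0094, 0.2078], [0.0079, -0.1474, -0.989, 1.5702], [0.0, 0.0, 0.0, 1.0]]
```

View pics/scene0.png

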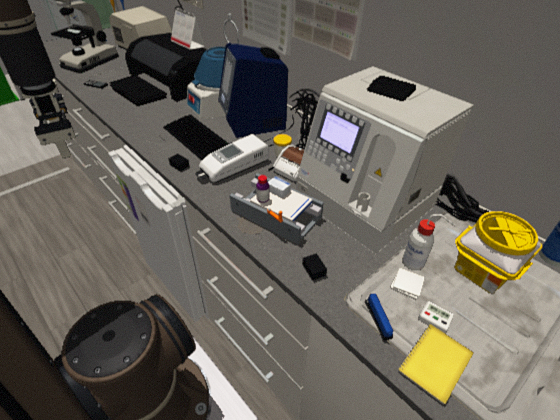

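View pics/top0.png

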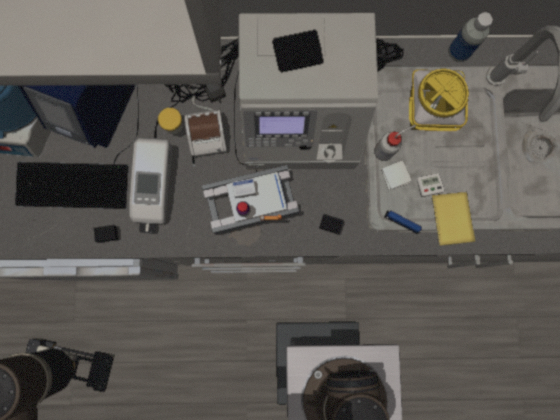

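The top view shows the stand at about (250,200), with the bottle cap at (242,208), the orange catch near (270,217) and the blue edge near (285,190). I'll zoom in on both views next.

```bash
python3 - <<'E'
import cv2,numpy as np
a=cv2.imread("pics/top0.png")[155:240,195:310];b=cv2.imread("pics/scene0.png")[160:250,220:335]
a=cv2.convertScaleAbs(a,alpha=1.5)
a=cv2.resize(a,(800,int(85*800/115)),interpolation=cv2.INTER_CUBIC)
b=cv2.resize(b,(800,int(90*800/115)),interpolation=cv2.INTER_CUBIC)
cv2.imwrite("pics/c1.png",a)
cv2.imwrite("pics/c2.png",cv2.resize(b,(760,595)))
E
```

```text
(no output)
```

View pics/c1.png

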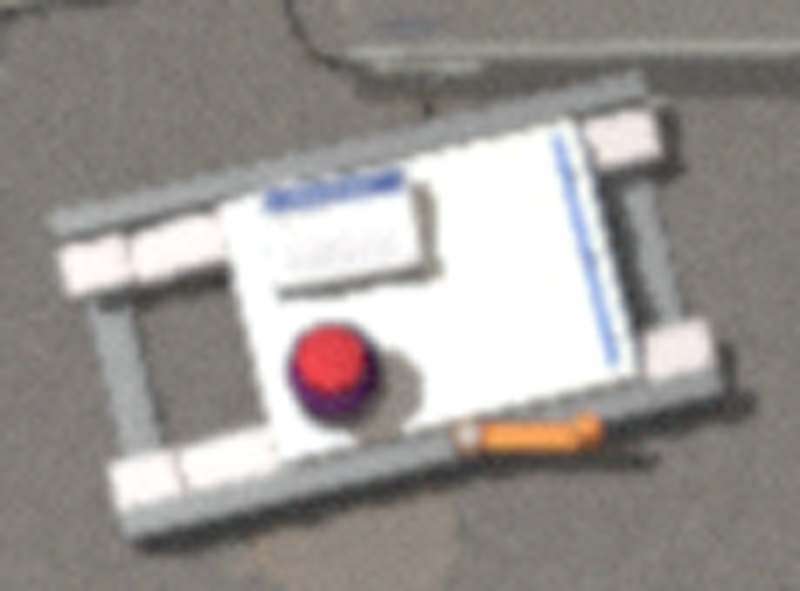

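```bash
cat > h.py <<'E'
import numpy as np
def ray(s,uv,z):
    d=s["cam_to_world"][:3,:3]@np.linalg.inv(s["K"])@[uv[0],uv[1],1]; c=s["cam_to_world"][:3,3]
    return (c+d*(z-c[2])/d[2])
E
python3 - <<'E'
import numpy as np
from h import *
s=dict(np.load("pics/top0.npz"))
f=lambda p,z: ray(s,(195+p[0]/6.957-.5+.07,155+p[1]/6.957-.5+.07),z)[:2]
B=np.array([f(p,.070) for p in [(222,205),(578,120),(638,375),(275,455)]])
print("board",B.round(4).tolist(),[np.linalg.norm(B[i]-B[i-1]).round(4) for i in range(4)])
c=B.mean(0)
for a,b in((1,0),(2,3)):
    d=B[b]-B[a];print("yaw",np.degrees(np.arctan2(-d[0],d[1])))
for a,b in((0,3),(1,2)):
    d=B[a]-B[b];print("yaw",np.degrees(np.arctan2(d[1],d[0])))
pv=f((467,435),.0735);peg=f((588,428),.1015);end=f((600,432),.0735)
print("c",c,"pivot",pv,"peg",peg,np.linalg.norm(peg-pv))
for yaw in (13,13.5,14):
    a=np.radians(yaw);R=np.array([[np.cos(a),-np.sin(a)],[np.sin(a),np.cos(a)]])
    o=pv-R@[-.063,-.015]
    print(yaw,"stand",o,"board in stand",R.T@(c-o),"peg",R.T@(peg-pv),"plates",[(R.T@(f(p,.064)-o)).round(4).tolist() for p in [(50,213),(640,75),(718,378),(125,520)]])
E
```

```text
board [[0.6061, 0.3252], [0.6401, 0.1802], [0.5347, 0.1573], [0.5036, 0.3037]] [np.float64(0.1048), np.float64(0.1489), np.float64(0.1079), np.float64(0.1497)]
yaw 13.190789323213377
yaw 12.009984644880065
yaw 11.841981597844917
yaw 12.295651443981994
c [0.57113484 0.24161629] pivot [0.51044777 0.22642594] peg [0.50893803 0.17834672] 0.04810291804851117
13 stand [0.56845882 0.25521341] board in stand [-0.00045125 -0.0138506 ] peg [-0.01228652 -0.04650733] plates [[0.0669, 0.1288], [0.0666, -0.1188], [-0.0629, -0.1195], [-0.063, 0.1267]]
13.5 stand [0.5682054  0.25571855] board in stand [-0.0004436  -0.01439648] peg [-0.0126919  -0.04639835] plates [[0.0681, 0.1276], [0.0657, -0.1199], [-0.0638, -0.1195], [-0.0618, 0.1267]]
14 stand [0.56794758 0.25622146] board in stand [-0.00044072 -0.0149424 ] peg [-0.01309631 -0.04628582] plates [[0.0694, 0.1265], [0.0648, -0.121], [-0.0647, -0.1195], [-0.0606, 0.1267]]
```

View pics/c2.png

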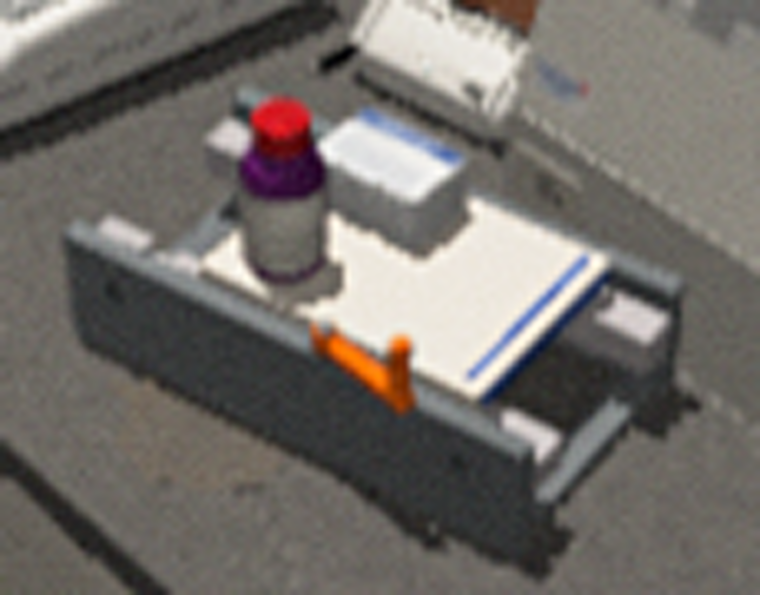

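```bash
python3 - <<'E'
import numpy as np
from h import *
s=dict(np.load("pics/top0.npz"));q=dict(np.load("pics/scene0.npz"))
f=lambda p,z: ray(s,(195+p[0]/6.957-.43,155+p[1]/6.957-.43),z)[:2]
a=np.radians(12.9);R=np.array([[np.cos(a),-np.sin(a)],[np.sin(a),np.cos(a)]]);o=np.array([.5685,.2552])
print("cap",R.T@(f((328,357),.150)-o)," purple shoulder",R.T@(f((335,375),.125)-o)) 
for u in((250,165),(300,163),(360,162)): print("machine base z0",ray(s,u,0)[:2],"z.12",ray(s,u,.12)[:2])
for u in((240,100),(300,105),(376,100)): print("panel top",ray(s,u,.25)[:2],ray(s,u,.3)[:2])
for u in((300,168),(340,200),(382,246)): print("scene base",ray(q,u,0)[:2],ray(q,u,.1)[:2])
for u in((322,103),(403,143)): print("scene top front",ray(q,u,.25)[:2],ray(q,u,.3)[:2])
E
python3 -c "
import cv2
b=cv2.imread('pics/scene0.png')[55:265,200:480]
cv2.imwrite('pics/c3.png',cv2.resize(b,(800,600),interpolation=cv2.INTER_CUBIC))"
```

```text
cap [-0.03180972  0.03104758]  purple shoulder [-0.03520045  0.03032441]
machine base z0 [0.67720757 0.26094543] z.12 [0.64878823 0.2568808 ]
machine base z0 [0.68199207 0.11209079] z.12 [0.65320709 0.11940182]
machine base z0 [ 0.68347239 -0.06690296] z.12 [ 0.65457429 -0.04591299]
panel top [0.78768277 0.27719772] [0.76941521 0.27456793]
panel top [0.77322146 0.12460766] [0.75550158 0.12775673]
panel top [ 0.7849746  -0.06961534] [ 0.7668096 -0.0591107]
scene base [0.79116431 0.38680086] [0.69172589 0.29086734]
scene base [0.76675947 0.17501934] [0.67034235 0.10530427]
scene base [ 0.70520372 -0.03901125] [ 0.61640718 -0.08222943]
scene top front [0.83628197 0.35028478] [0.76023288 0.28409166]
scene top front [0.83363701 0.04578569] [0.75782503 0.00688931]
```

View pics/c3.png

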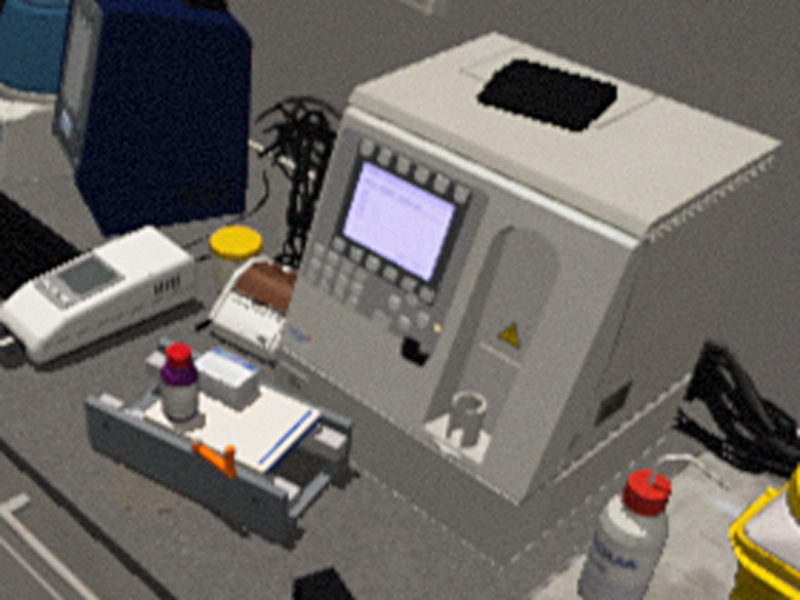

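The analyser's front is at about x = 0.67 and slopes back. The bottle stands 100 mm ahead of the blue edge. I'll turn the jaws along the stand's y, open them to 40 mm, and push with the front finger's outer face. That keeps the gripper body clear of both the machine and the bottle.

Emit:
jog_arm([
  {"offset": [563,447,0],"roll": -0.446,"hand": 40},
  {"offset": [563,447,0],"roll": -0.446,"hand": 40},
  {"offset": [563,447,0],"roll": -0.446,"hand": 40},
  {"offset": [563,447,0],"roll": -0.446,"hand": 40},
  {"offset": [563,447,0],"roll": -0.446,"hand": 40},
  {"offset": [563,447,0],"roll": -0.446,"hand": 40},
  {"offset": [563,447,0],"roll": -0.446,"hand": 40},
  {"offset": [563,447,0],"roll": -0.446,"hand": 40},
  {"offset": [563,447,0],"roll": -0.446,"hand": 40},
  {"offset": [563,447,0],"roll": -0.446,"hand": 40},
  {"offset": [563,447,0],"roll": -0.446,"hand": 40},
  {"offset": [563,447,0],"roll": -0.446,"hand": 40},
  {"offset": [563,447,0],"roll": -0.446,"hand": 40},
  {"offset": [563,447,0],"roll": -0.446,"hand": 40},
  {"offset": [563,447,0],"roll": -0.446,"hand": 40},
  {"offset": [563,447,0],"roll": -0.446,"hand": 40},
  {"offset": [563,447,0],"roll": -0.446,"hand": 40},
  {"offset": [563,447,0],"roll": -0.446,"hand": 40},
  {"offset": [563,447,0],"roll": -0.446,"hand": 40},
  {"offset": [563,447,0],"roll": -0.446,"hand": 40},
])

```text
clock: 1.77
tool_pos: [0.5992, 0.0983, 0.2367]
orientation: [180.0, 0.1, 12.8]
force: [-0.2, -0.0, 0.4]
opening: 0.0401
```

```bash
python3 - <<'E'
from plant import ctrl,cams
import cv2,numpy as np
o=ctrl.get_obs();print(o)
s=cams.snapshot("wrist");cv2.imwrite("pics/w1.png",s["img"][:,:,::-1]);np.savez("pics/w1.npz",pos=o["tool_pos"],rpy=o["orientation"],**s);print(s["T_tool_cam"],s["K"])
E
```

```text
{'clock': 1.7667, 'joint_pos': array([ 2.77180487e+01,  1.43027941e+01, -8.26789043e+00, -1.94607225e-02,
       -6.75133861e+01,  7.50709620e+01]), 'qvel': array([ 1.91430153, -1.10242458, -0.58209345, -0.07955507,  0.01609349,
       -0.34941482]), 'tau': array([ -1.31764535, -48.55668426,  29.21646774,   6.91651851,
         0.08901378,   0.12522595]), 'tool_pos': array([0.5991925 , 0.09829139, 0.23671157]), 'orientation': array([1.79995705e+02, 8.58635439e-02, 1.27815512e+01]), 'force': array([-0.15800786, -0.02960343,  0.39880125]), 'moment': array([-0.06572414,  0.02685898, -0.00207924]), 'opening': 0.04005588184723177}
[[ 7.96669821e-04 -9.62186250e-01 -2.72391237e-01  7.37193300e-02]
 [ 9.99999462e-01  9.47609043e-04 -4.22579669e-04 -4.87826785e-04]
 [ 6.64720746e-04 -2.72390754e-01  9.62186487e-01 -1.47290205e-01]
 [ 0.00000000e+00  0.00000000e+00  0.00000000e+00  1.00000000e+00]] [[300.42031487   0.         283.2089721 ]
 [  0.         300.42031487 210.09902809]
 [  0.           0.           1.        ]]
```

View pics/w1.png

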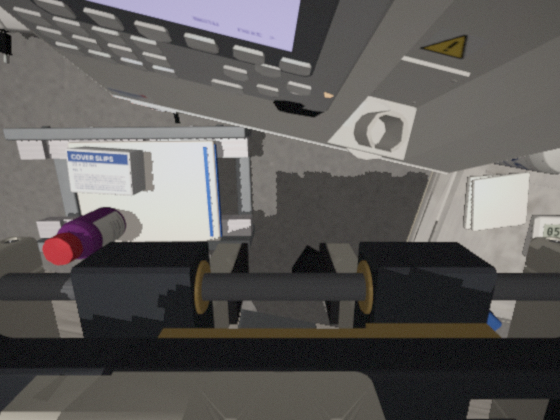

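The wrist view shows the board's blue end from (215,140) to (220,238), the stand's far plate end at (247,128), and the machine's lip along (110,92)–(460,165).

```bash
python3 - <<'E'
import numpy as np
from scipy.spatial.transform import Rotation as Ro
from h import *
d=np.load("pics/w1.npz");T=np.eye(4);T[:3,:3]=Ro.from_euler("xyz",d["rpy"],degrees=True).as_matrix();T[:3,3]=d["pos"]
s=dict(K=d["K"],cam_to_world=T@d["T_tool_cam"])
a=np.radians(12.9);R=np.array([[np.cos(a),-np.sin(a)],[np.sin(a),np.cos(a)]]);o=np.array([.5685,.2552])
for n,u,z in(("far end",(216,140),.07),("near end",(221,238),.07),("plate end in",(246,138),.064),("plate outer",(249,128),.064)):
    print(n,(R.T@(ray(s,u,z)[:2]-o)).round(4))
for u in((200,112),(300,134),(400,155)): print("lip",[ray(s,u,z)[:2].round(3).tolist() for z in(.03,.06,.1)])
E
```

```text
far end [ 0.0538 -0.0908]
near end [-0.0528 -0.0897]
plate end in [ 0.0555 -0.1207]
plate outer [ 0.0655 -0.1241]
lip [[0.664, 0.209], [0.664, 0.201], [0.665, 0.191]]
lip [[0.665, 0.094], [0.666, 0.096], [0.666, 0.098]]
lip [[0.668, -0.025], [0.668, -0.013], [0.669, 0.003]]
```

Emit:
jog_arm([
  {"offset": [-5,0,30],"roll": 0,"hand": 40},
  {"offset": [-5,0,65],"roll": 0,"hand": 40},
  {"offset": [-5,0,100],"roll": 0,"hand": 40},
  {"offset": [-5,0,130],"roll": 0,"hand": 40},
  {"offset": [-5,0,155],"roll": 0,"hand": 40},
  {"offset": [-5,0,168],"roll": 0,"hand": 40},
  {"offset": [-5,0,173],"roll": 0,"hand": 40},
  {"offset": [-5,0,173],"roll": 0,"hand": 40},
  {"offset": [-5,-8,173],"roll": 0,"hand": 40},
  {"offset": [-5,-15,173],"roll": 0,"hand": 40},
  {"offset": [-5,-20,173],"roll": 0,"hand": 40},
  {"offset": [-5,-20,173],"roll": 0,"hand": 40},
])

```text
clock: 2.82
tool_pos: [0.5903, 0.1192, 0.0658]
orientation: [-180.0, -0.1, 13.0]
force: [0.5, -0.0, 0.2]
opening: 0.0401
```

Emit:
jog_arm([
  {"offset": [0,-1,1],"roll": 0,"hand": 40},
  {"offset": [0,-2,1],"roll": 0,"hand": 40},
  {"offset": [0,-3,1],"roll": 0,"hand": 40},
  {"offset": [0,-4,1],"roll": 0,"hand": 40},
  {"offset": [0,-5,1],"roll": 0,"hand": 40},
  {"offset": [0,-6,1],"roll": 0,"hand": 40},
  {"offset": [0,-7,1],"roll": 0,"hand": 40},
  {"offset": [0,-8,1],"roll": 0,"hand": 40},
  {"offset": [0,-9,1],"roll": 0,"hand": 40},
  {"offset": [0,-10,1],"roll": 0,"hand": 40},
  {"offset": [0,-11,1],"roll": 0,"hand": 40},
  {"offset": [0,-12,1],"roll": 0,"hand": 40},
  {"offset": [0,-13,1],"roll": 0,"hand": 40},
  {"offset": [0,-14,1],"roll": 0,"hand": 40},
  {"offset": [0,-15,1],"roll": 0,"hand": 40},
  {"offset": [0,-16,1],"roll": 0,"hand": 40},
])

```text
clock: 4.15
tool_pos: [0.5863, 0.1329, 0.0636]
orientation: [180.0, 0.0, 12.9]
force: [-0.4, -1.9, -0.1]
opening: 0.0399
```

```bash
python3 - <<'E'
from plant import ctrl,cams
import cv2
o=ctrl.get_obs();print(o["tool_pos"],o["force"],o["opening"])
s=cams.snapshot("scene");b=s["img"][160:250,220:335,::-1]
cv2.imwrite("pics/s2.png",cv2.resize(b,(760,595),interpolation=cv2.INTER_CUBIC))
E
```

```text
[0.58625894 0.13291179 0.06356471] [-0.37601427 -1.91418294 -0.0944332 ] 0.03989587718230371
```

View pics/s2.png

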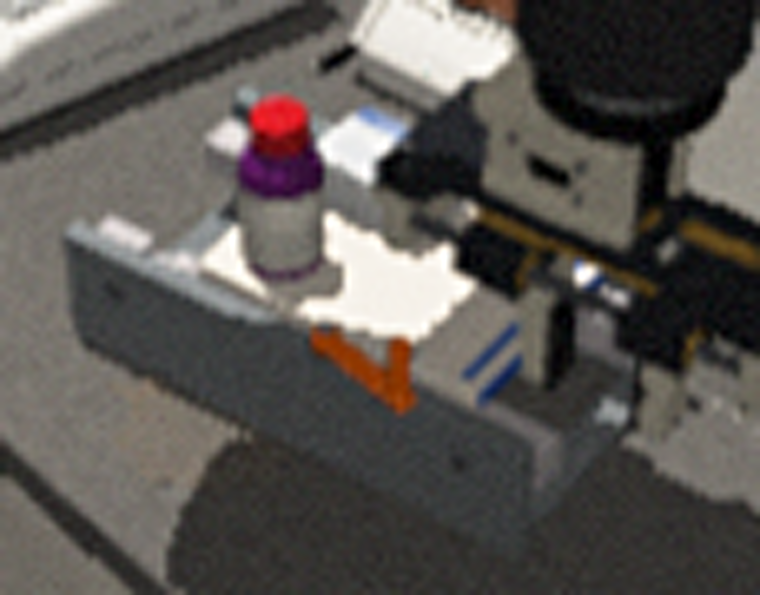

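The finger now touches the blue edge at about (520,370), with 2 N on it. The bottle stands upright and the body is well clear of it.

Emit:
jog_arm([
  {"offset": [0,-1,0],"roll": 0,"hand": 40},
  {"offset": [0,-2,0],"roll": 0,"hand": 40},
  {"offset": [0,-3,0],"roll": 0,"hand": 40},
  {"offset": [0,-4.5,0],"roll": 0,"hand": 40},
  {"offset": [0,-6,0],"roll": 0,"hand": 40},
  {"offset": [0,-7.5,0],"roll": 0,"hand": 40},
  {"offset": [0,-9,0],"roll": 0,"hand": 40},
  {"offset": [0,-10.5,0],"roll": 0,"hand": 40},
  {"offset": [0,-12,0],"roll": 0,"hand": 40},
  {"offset": [0,-13.5,0],"roll": 0,"hand": 40},
  {"offset": [0,-15,0],"roll": 0,"hand": 40},
  {"offset": [0,-16.5,0],"roll": 0,"hand": 40},
  {"offset": [0,-18,0],"roll": 0,"hand": 40},
  {"offset": [0,-19.5,0],"roll": 0,"hand": 40},
  {"offset": [0,-21,0],"roll": 0,"hand": 40},
  {"offset": [0,-22.5,0],"roll": 0,"hand": 40},
  {"offset": [0,-24,0],"roll": 0,"hand": 40},
  {"offset": [0,-25.5,0],"roll": 0,"hand": 40},
  {"offset": [0,-27,0],"roll": 0,"hand": 40},
  {"offset": [0,-28,0],"roll": 0,"hand": 40},
])

```text
clock: 5.87
tool_pos: [0.5801, 0.1606, 0.0635]
orientation: [180.0, 0.0, 12.9]
force: [1.1, -1.6, -0.3]
opening: 0.0397
```

Emit:
jog_arm([
  {"offset": [0,-1,0],"roll": 0,"hand": 40},
  {"offset": [0,-2,0],"roll": 0,"hand": 40},
  {"offset": [0,-3,0],"roll": 0,"hand": 40},
  {"offset": [0,-4,0],"roll": 0,"hand": 40},
  {"offset": [0,-5,0],"roll": 0,"hand": 40},
  {"offset": [0,-6,0],"roll": 0,"hand": 40},
  {"offset": [0,-7,0],"roll": 0,"hand": 40},
  {"offset": [0,-8,0],"roll": 0,"hand": 40},
  {"offset": [0,-9,0],"roll": 0,"hand": 40},
  {"offset": [0,-10,0],"roll": 0,"hand": 40},
  {"offset": [0,-11,0],"roll": 0,"hand": 40},
  {"offset": [0,-12,0],"roll": 0,"hand": 40},
])

```text
clock: 6.87
tool_pos: [0.5774, 0.1722, 0.0635]
orientation: [180.0, 0.0, 12.9]
force: [0.8, -2.4, 1.6]
opening: 0.0396
```

Emit:
jog_arm([
  {"offset": [0,-0.7,0],"roll": 0,"hand": 40},
  {"offset": [0,-1.4,0],"roll": 0,"hand": 40},
  {"offset": [0,-2.1,0],"roll": 0,"hand": 40},
  {"offset": [0,-2.8,0],"roll": 0,"hand": 40},
  {"offset": [0,-3.5,0],"roll": 0,"hand": 40},
  {"offset": [0,-4,0],"roll": 0,"hand": 40},
])

```text
clock: 7.37
tool_pos: [0.5765, 0.1761, 0.0635]
orientation: [-180.0, 0.0, 12.9]
force: [-0.4, -1.3, -0.1]
opening: 0.0403
```

Emit:
jog_arm([
  {"offset": [0,-0.7,0],"roll": 0,"hand": 40},
  {"offset": [0,-1.4,0],"roll": 0,"hand": 40},
  {"offset": [0,-2,0],"roll": 0,"hand": 40},
  {"offset": [0,-2,0],"roll": 0,"hand": 40},
])

```text
clock: 7.7
tool_pos: [0.5762, 0.1783, 0.0636]
orientation: [-180.0, -0.0, 12.9]
force: [-0.3, 0.3, -0.3]
opening: 0.0398
```

```bash
python3 - <<'E'
from plant import ctrl,cams
import cv2
o=ctrl.get_obs();print(o["tool_pos"],o["force"],o["opening"])
s=cams.snapshot("scene");b=s["img"][160:250,220:335,::-1]
cv2.imwrite("pics/s3.png",cv2.resize(b,(760,595),interpolation=cv2.INTER_CUBIC))
E
```

```text
[0.57617256 0.17830364 0.06363069] [-0.26490527  0.25015624 -0.30029947] 0.03981676338917376
```

View pics/s3.png

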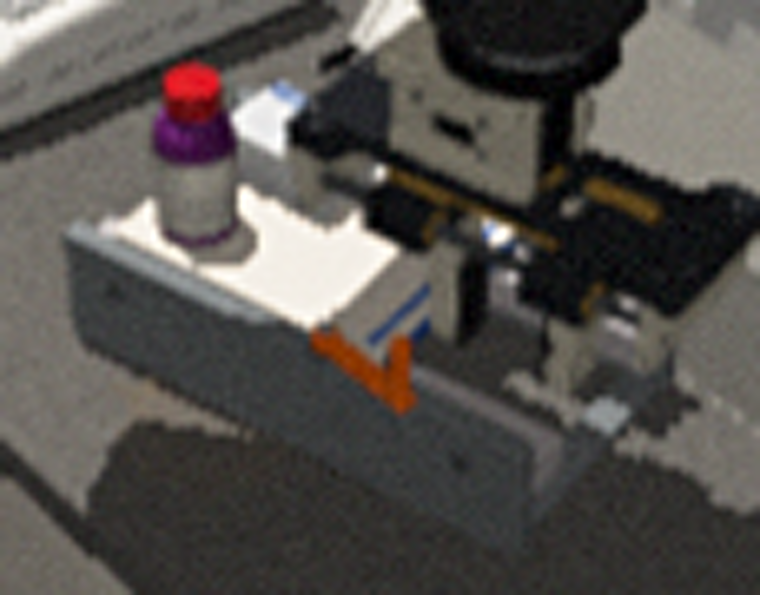

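Compared with the rail slope, the bottle has not sunk, so the board hasn't dropped yet. It should need only a few more millimetres.

Emit:
jog_arm([
  {"offset": [0,-0.7,0],"roll": 0,"hand": 40},
  {"offset": [0,-1.4,0],"roll": 0,"hand": 40},
  {"offset": [0,-2,0],"roll": 0,"hand": 40},
  {"offset": [0,-2,0],"roll": 0,"hand": 40},
])

```text
clock: 8.08
tool_pos: [0.5756, 0.18, 0.0636]
orientation: [-180.0, -0.0, 12.9]
force: [0.2, 0.5, -0.5]
opening: 0.04
```

Emit:
jog_arm([
  {"offset": [0,-0.7,0],"roll": 0,"hand": 40},
  {"offset": [0,-1.4,0],"roll": 0,"hand": 40},
  {"offset": [0,-2,0],"roll": 0,"hand": 40},
  {"offset": [0,-2,0],"roll": 0,"hand": 40},
])

```text
clock: 8.42
tool_pos: [0.5751, 0.1817, 0.0636]
orientation: [180.0, 0.0, 12.9]
force: [0.5, -0.7, -0.1]
opening: 0.0398
```

```bash
python3 - <<'E'
from plant import ctrl,cams
import cv2,numpy as np
o=ctrl.get_obs();print(o["tool_pos"],o["force"],o["opening"])
s=cams.snapshot("wrist");np.savez("pics/w2.npz",pos=o["tool_pos"],rpy=o["orientation"],**s)
cv2.imwrite("pics/w2.png",s["img"][:,:,::-1])
E
```

```text
[0.57514487 0.18174351 0.06355688] [ 0.4962598  -0.72718248 -0.08803108] 0.039827687307476954
```

View pics/w2.png

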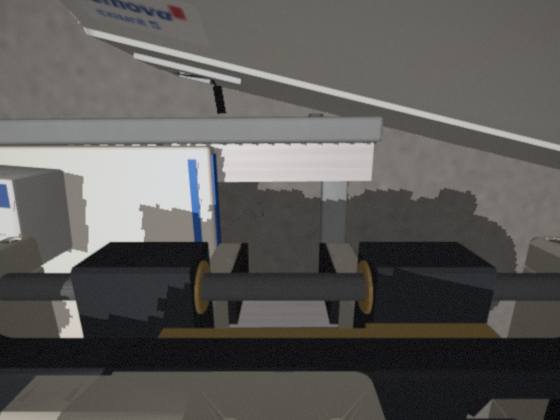

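The wrist view shows the board end at columns 209–219, still against or close to the finger. I'll get the travel and drop from the cap's pixel shift in the fixed scene camera.

```bash
cat > drop.py <<'E'
from plant import ctrl,cams
import cv2,numpy as np
q=dict(np.load("pics/scene0.npz"));M=np.linalg.inv(q["cam_to_world"]);K=q["K"]
def pr(p): c=M@np.append(p,1);c=K@c[:3];return c[:2]/c[2]
def cap(im):
    im=im.astype(int);m=(im[...,0]>110)&(im[...,1]<70)&(im[...,2]<80);m[:160]=0;m[250:]=0;m[:,:220]=0;m[:,335:]=0
    w=m*(im[...,0]-im[...,1]);y,x=np.nonzero(m);return np.array([np.average(x,weights=w[m]),np.average(y,weights=w[m])]),m.sum()
a=np.radians(12.9);R=np.array([[np.cos(a),-np.sin(a)],[np.sin(a),np.cos(a)]]);o=np.array([.5685,.2552])
P=lambda y,z: pr(np.append(o+R@[-.033,.0305+y],.145+z))
c0,n0=cap(q["img"]);s=cams.snapshot("scene");c1,n1=cap(s["img"]);cv2.imwrite("pics/sfull.png",s["img"][:,:,::-1])
J=np.c_[(P(.056,0)-P(.054,0))/.002,(P(.055,.001)-P(.055,-.001))/.002]
d=np.array([.055,0])+np.linalg.solve(J,c1-c0-(P(.055,0)-P(0,0)))
print("caps",c0,n0,c1,n1,"err",P(0,0)-c0,"travel,dz",d.round(4))
E
python3 drop.py
```

```text
caps [266.26924648 188.27588319] 77 [259.76675623 190.47253321] 118 err [-3.4553751  -8.86414907] travel,dz [ 0.024  -0.0189]
```

```bash
sed -i 's/m\[250:\]=0/m[186:]=0/' drop.py; python3 drop.py
```

```text
caps [261.95326577 177.5941723 ] 43 [248.01052765 172.66628615] 47 err [0.86060561 1.81756183] travel,dz [ 0.0506 -0.005 ]
```

Emit:
jog_arm([
  {"offset": [0,-0.5,0],"roll": 0,"hand": 40},
  {"offset": [0,-1,0],"roll": 0,"hand": 40},
  {"offset": [0,-1.5,0],"roll": 0,"hand": 40},
  {"offset": [0,-1.5,0],"roll": 0,"hand": 40},
])

```text
clock: 8.9
tool_pos: [0.5748, 0.1833, 0.0635]
orientation: [180.0, 0.0, 12.9]
force: [0.7, -1.5, 0.6]
opening: 0.0399
```

```bash
python3 drop.py; python3 -c "
from plant import ctrl
o=ctrl.get_obs();print(o['tool_pos'],o['force'],o['opening'],o['moment'])"
```

```text
caps [261.95326577 177.5941723 ] 43 [247.45854172 172.46946565] 44 err [0.86060561 1.81756183] travel,dz [ 0.0527 -0.0052]
[0.57482132 0.18330305 0.06353961] [ 1.27162412 -2.05519607 -0.40469305] 0.03989713008630079 [-0.69686474 -0.07837043  0.02360714]
```

```bash
python3 - <<'E'
src=open("drop.py").read().split("c0,n0")[0];exec(src)
c0,_=cap(q["img"])
J=np.c_[(P(.056,0)-P(.054,0))/.002,(P(.055,.001)-P(.055,-.001))/.002]
ims=[]
for n in("s2","s3"):
    im=np.zeros((420,560,3),np.uint8);im[160:250,220:335]=cv2.resize(cv2.imread(f"pics/{n}.png"),(115,90),interpolation=cv2.INTER_AREA)[:,:,::-1];ims.append((n,im))
ims.append(("now",cv2.imread("pics/sfull.png")[:,:,::-1]))
for n,im in ims:
    c,k=cap(im)
    # shading-robust: purple+red
    print(n,c,k,(np.array([.055,0])+np.linalg.solve(J,c-c0-(P(.055,0)-P(0,0)))).round(4))
E
```

```text
s2 [261.65432099 177.60094775] 49 [-0.     -0.0005]
s3 [248.58880546 172.22443686] 45 [ 0.0483 -0.0025]
now [247.45854172 172.46946565] 44 [ 0.0527 -0.0052]
```

The s2 check shows the real finger face is about 8 mm nearer the TCP than I assumed. The board has travelled about 52 mm of the roughly 55 needed, so I'll keep creeping forward.

Emit:
jog_arm([
  {"offset": [0,-0.6,0],"roll": 0,"hand": 40},
  {"offset": [0,-1.2,0],"roll": 0,"hand": 40},
  {"offset": [0,-1.8,0],"roll": 0,"hand": 40},
])

```text
clock: 9.2
tool_pos: [0.5745, 0.1851, 0.0635]
orientation: [180.0, 0.0, 12.9]
force: [0.6, -1.3, -0.2]
opening: 0.0404
```

```bash
python3 drop.py
```

```text
caps [261.95326577 177.5941723 ] 43 [247.09633207 172.28077275] 46 err [0.86060561 1.81756183] travel,dz [ 0.054  -0.0051]
```

Emit:
jog_arm([
  {"offset": [0,-0.6,0],"roll": 0,"hand": 40},
  {"offset": [0,-1.2,0],"roll": 0,"hand": 40},
  {"offset": [0,-1.2,0],"roll": 0,"hand": 40},
])

```text
clock: 9.5
tool_pos: [0.5743, 0.186, 0.0636]
orientation: [180.0, 0.0, 12.9]
force: [1.3, -3.8, 1.0]
opening: 0.0402
```

```bash
python3 drop.py
```

```text
caps [261.95326577 177.5941723 ] 43 [246.83708007 172.14372316] 48 err [0.86060561 1.81756183] travel,dz [ 0.055  -0.0051]
```

Emit:
jog_arm([
  {"offset": [0,-0.6,0],"roll": 0,"hand": 40},
  {"offset": [0,-1.2,0],"roll": 0,"hand": 40},
  {"offset": [0,-1.2,0],"roll": 0,"hand": 40},
])

```text
clock: 9.8
tool_pos: [0.5742, 0.1862, 0.0636]
orientation: [179.9, 0.0, 12.9]
force: [4.2, -9.2, -0.3]
opening: 0.0401
```

```bash
python3 drop.py
```

```text
caps [261.95326577 177.5941723 ] 43 [246.8250032  172.08628403] 47 err [0.86060561 1.81756183] travel,dz [ 0.055  -0.0049]
```

The force has risen to 10 N and motion has stopped, which is more than sliding takes, so the board has dropped and stands against the notch wall. I'll retreat, lift, and go to the outer side of the peg.

Emit:
jog_arm([
  {"offset": [0,4,0],"roll": 0,"hand": 40},
  {"offset": [0,12,0],"roll": 0,"hand": 40},
  {"offset": [0,24,0],"roll": 0,"hand": 40},
  {"offset": [0,30,0],"roll": 0,"hand": 40},
  {"offset": [0,30,-15],"roll": 0,"hand": 40},
  {"offset": [0,30,-40],"roll": 0,"hand": 40},
  {"offset": [0,30,-65],"roll": 0,"hand": 40},
  {"offset": [-10,30,-72],"roll": 0,"hand": 40},
  {"offset": [-35,30,-72],"roll": 0,"hand": 40},
  {"offset": [-65,26,-72],"roll": 0,"hand": 40},
  {"offset": [-85,22,-72],"roll": 0,"hand": 40},
  {"offset": [-92,20,-72],"roll": 0,"hand": 40},
  {"offset": [-92,20,-72],"roll": 0,"hand": 40},
  {"offset": [-92,20,-72],"roll": 0,"hand": 40},
])

```text
clock: 11.02
tool_pos: [0.4892, 0.1476, 0.1361]
orientation: [-180.0, -0.1, 12.9]
force: [-0.2, 0.0, 1.0]
opening: 0.0402
```

```bash
python3 - <<'E'
from plant import ctrl,cams
import cv2,numpy as np
from scipy.spatial.transform import Rotation as Ro
from h import *
o=ctrl.get_obs();print(o["tool_pos"],o["force"])
s=cams.snapshot("wrist");img=s["img"];cv2.imwrite("pics/w3.png",img[:,:,::-1])
T=np.eye(4);T[:3,:3]=Ro.from_euler("xyz",o["orientation"],degrees=True).as_matrix();T[:3,3]=o["tool_pos"]
np.savez("pics/w3.npz",K=s["K"],cam_to_world=T@s["T_tool_cam"])
c=cams.snapshot("scene")["img"][160:250,220:335,::-1];cv2.imwrite("pics/s4.png",cv2.resize(c,(760,595),interpolation=cv2.INTER_CUBIC))
E
```

```text
[0.48921591 0.14756317 0.13606043] [-0.22822343  0.00419962  0.99007774]
```

View pics/w3.png

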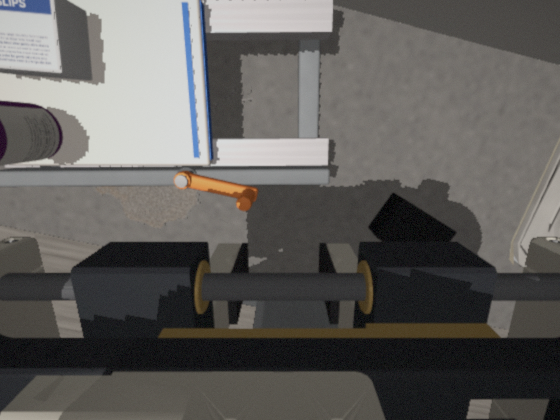

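```bash
python3 - <<'E'
import numpy as np
from h import *
s=dict(np.load("pics/w3.npz"))
a=np.radians(12.9);R=np.array([[np.cos(a),-np.sin(a)],[np.sin(a),np.cos(a)]]);o=np.array([.5685,.2552])
g=lambda u,z:(R.T@(ray(s,u,z)[:2]-o)).round(4)
pv=g((183,180),.0735);pg=g((245,204),.1015);print("tcp",R.T@(np.array([.4892,.1476])-o),"pivot",pv,"peg",pg,pg-pv,np.arctan2(*(pg-pv)*[1,-1]))
print("board end near corner",g((211,163),.063),g((211,163),.070),"plate end",g((329,184),.064))
th=np.array([-.3,-.1,.1,.3,.5,.7,.9,1.1,1.3,1.45,1.6])
P=np.c_[-63+47*np.sin(th),-15-47*np.cos(th)];F=P-np.c_[14.5*np.cos(th),12.5*np.sin(th)]
print(np.c_[th,P,F,F-[0,27.5]].round(1))
E
```

```text
tcp [-0.10132028 -0.08718057] pivot [-0.065  -0.0158] peg [-0.0751 -0.0627] [-0.0101 -0.0469] -0.2121124040593778
board end near corner [-0.0542 -0.0338] [-0.0534 -0.0355] plate end [-0.0695 -0.1205]
[[ -0.3 -76.9 -59.9 -90.7 -56.2 -90.7 -83.7]
 [ -0.1 -67.7 -61.8 -82.1 -60.5 -82.1 -88. ]
 [  0.1 -58.3 -61.8 -72.7 -63.  -72.7 -90.5]
 [  0.3 -49.1 -59.9 -63.  -63.6 -63.  -91.1]
 [  0.5 -40.5 -56.2 -53.2 -62.2 -53.2 -89.7]
 [  0.7 -32.7 -50.9 -43.8 -59.  -43.8 -86.5]
 [  0.9 -26.2 -44.2 -35.2 -54.  -35.2 -81.5]
 [  1.1 -21.1 -36.3 -27.7 -47.5 -27.7 -75. ]
 [  1.3 -17.7 -27.6 -21.6 -39.6 -21.6 -67.1]
 [  1.4 -16.3 -20.7 -18.1 -33.1 -18.1 -60.6]
 [  1.6 -16.  -13.6 -15.6 -26.1 -15.6 -53.6]]
```

View pics/s4.png

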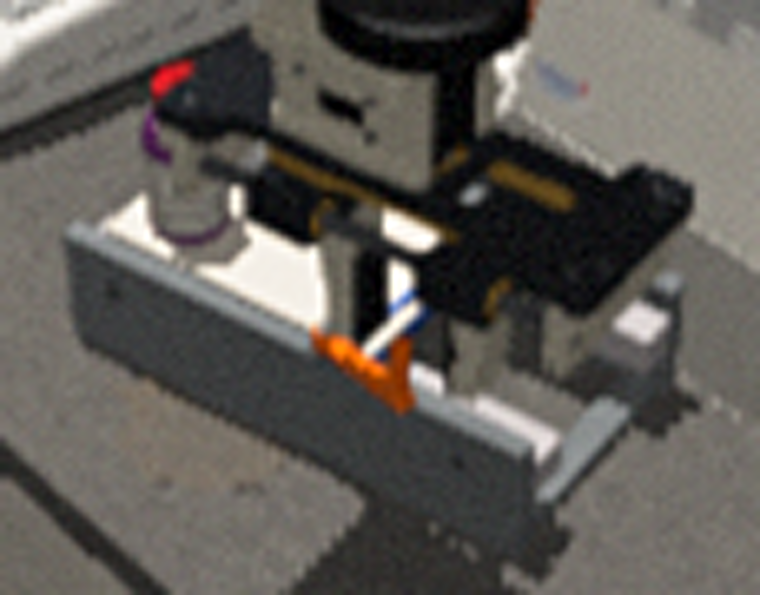

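Emit:
jog_arm([
  {"offset": [0,1,15],"roll": 0,"hand": 40},
  {"offset": [0,1,30],"roll": 0,"hand": 40},
  {"offset": [0,1,39],"roll": 0,"hand": 40},
  {"offset": [0,1,41],"roll": 0,"hand": 40},
  {"offset": [3,1,41],"roll": 0,"hand": 40},
  {"offset": [6,1,41],"roll": 0,"hand": 40},
  {"offset": [9,1,41],"roll": 0,"hand": 40},
  {"offset": [12,1,41],"roll": 0,"hand": 40},
  {"offset": [15,1,41],"roll": 0,"hand": 40},
  {"offset": [19,1,41],"roll": 0,"hand": 40},
  {"offset": [22,2,41],"roll": 0,"hand": 40},
  {"offset": [25,3,41],"roll": 0,"hand": 40},
  {"offset": [28.5,3.3,41],"roll": 0,"hand": 40},
  {"offset": [32,3.5,41],"roll": 0,"hand": 40},
  {"offset": [35,3.8,41],"roll": 0,"hand": 40},
  {"offset": [38,3.9,41],"roll": 0,"hand": 40},
])

```text
clock: 12.45
tool_pos: [0.5269, 0.1521, 0.0945]
orientation: [-180.0, 0.0, 12.9]
force: [-2.3, -0.8, -0.5]
opening: 0.0399
```

```bash
python3 - <<'E'
from plant import ctrl,cams
import cv2,numpy as np
o=ctrl.get_obs();print(o["tool_pos"],o["force"])
img=cams.snapshot("wrist")["img"];h=cv2.cvtColor(img,cv2.COLOR_RGB2HSV)
m=cv2.inRange(h,(5,150,60),(20,255,255));y,x=np.nonzero(m);print(m.sum()/255,x.min(),x.max(),y.min(),y.max(),cv2.minAreaRect(np.c_[x,y].astype(np.float32)))
cv2.imwrite("pics/w4.png",img[:,:,::-1])
E
```

```text
[0.52689485 0.15210176 0.09451271] [-2.25775937 -0.76569523 -0.48883629]
1322.0 162 495 215 337 ((328.5, 276.0), (333.0, 122.0), 0.0)
```

Emit:
jog_arm([
  {"offset": [3.5,-0.3,0],"roll": 0,"hand": 40},
  {"offset": [7,-0.8,0],"roll": 0,"hand": 40},
  {"offset": [10,-1.4,0],"roll": 0,"hand": 40},
  {"offset": [13,-2.3,0],"roll": 0,"hand": 40},
  {"offset": [16.5,-3.4,0],"roll": 0,"hand": 40},
  {"offset": [19.5,-4.6,0],"roll": 0,"hand": 40},
  {"offset": [22.5,-6.2,0],"roll": 0,"hand": 40},
  {"offset": [25.5,-7.9,0],"roll": 0,"hand": 40},
  {"offset": [28,-9.6,0],"roll": 0,"hand": 40},
  {"offset": [31,-11.8,0],"roll": 0,"hand": 40},
  {"offset": [33.5,-14,0],"roll": 0,"hand": 40},
  {"offset": [35.6,-16.1,0],"roll": 0,"hand": 40},
  {"offset": [37.8,-18.7,0],"roll": 0,"hand": 40},
  {"offset": [40,-21.5,0],"roll": 0,"hand": 40},
  {"offset": [41.7,-24,0],"roll": 0,"hand": 40},
])

```text
clock: 13.75
tool_pos: [0.5621, 0.1851, 0.0945]
orientation: [180.0, 0.0, 12.9]
force: [-0.1, -0.3, 0.9]
opening: 0.0401
```

Emit:
jog_arm([
  {"offset": [1,-2,0],"roll": 0,"hand": 40},
  {"offset": [2.5,-4.5,0],"roll": 0,"hand": 40},
  {"offset": [3.5,-6.5,0],"roll": 0,"hand": 40},
  {"offset": [4.5,-8.5,0],"roll": 0,"hand": 40},
  {"offset": [5.5,-10,0],"roll": 0,"hand": 40},
  {"offset": [6,-11,0],"roll": 0,"hand": 40},
])

```text
clock: 14.25
tool_pos: [0.5654, 0.197, 0.0946]
orientation: [180.0, -0.0, 12.9]
force: [-0.1, -1.2, -0.7]
opening: 0.0397
```

Next I'll creep in until the stop is felt.

Emit:
jog_arm([
  {"offset": [0,-1,0],"roll": 0,"hand": 40},
  {"offset": [0,-2,0],"roll": 0,"hand": 40},
  {"offset": [0,-3,0],"roll": 0,"hand": 40},
  {"offset": [0,-3,0],"roll": 0,"hand": 40},
])

```text
clock: 14.58
tool_pos: [0.565, 0.1984, 0.0947]
orientation: [179.9, 0.0, 12.9]
force: [3.6, -8.2, -0.6]
opening: 0.0399
```

Emit:
jog_arm([
  {"offset": [0,4,0],"roll": 0,"hand": 40},
  {"offset": [0,14,0],"roll": 0,"hand": 40},
  {"offset": [0,30,0],"roll": 0,"hand": 40},
  {"offset": [0,45,0],"roll": 0,"hand": 40},
  {"offset": [-10,60,-30],"roll": 0,"hand": 40},
  {"offset": [-30,90,-65],"roll": 0,"hand": 40},
  {"offset": [-50,120,-90],"roll": 0,"hand": 40},
  {"offset": [-70,150,-110],"roll": 0,"hand": 40},
  {"offset": [-80,170,-120],"roll": 0,"hand": 40},
  {"offset": [-80,170,-120],"roll": 0,"hand": 40},
  {"offset": [-80,170,-120],"roll": 0,"hand": 40},
])

```text
clock: 15.5
tool_pos: [0.5247, 0.0145, 0.2161]
orientation: [-180.0, -0.2, 12.7]
force: [0.6, 0.7, -0.6]
opening: 0.04
```

```bash
python3 drop.py; python3 - <<'E'
from plant import ctrl,cams
import cv2,numpy as np
o=ctrl.get_obs();print(o["tool_pos"],o["force"])
c=cams.snapshot("scene")["img"][165:245,220:335,::-1];t=cams.snapshot("top")["img"][155:240,195:310,::-1]
cv2.imwrite("pics/f_top.png",t)
c0=cv2.imread("pics/scene0.png")[165:245,220:335]
cv2.imwrite("pics/f.png",np.vstack([np.hstack([cv2.resize(i,(400,290),interpolation=cv2.INTER_CUBIC) for i in(c0,c)]),np.hstack([cv2.resize(cv2.convertScaleAbs(i,alpha=1.4),(400,296),interpolation=cv2.INTER_CUBIC) for i in(cv2.imread("pics/top0.png")[155:240,195:310],t)])]))
E
```

```text
caps [261.95326577 177.5941723 ] 43 [246.87663657 172.43363431] 55 err [0.86060561 1.81756183] travel,dz [ 0.0549 -0.0061]
[0.52461975 0.01530739 0.21504552] [-0.33863806  0.34729104 -0.31281869]
```

View pics/f.png

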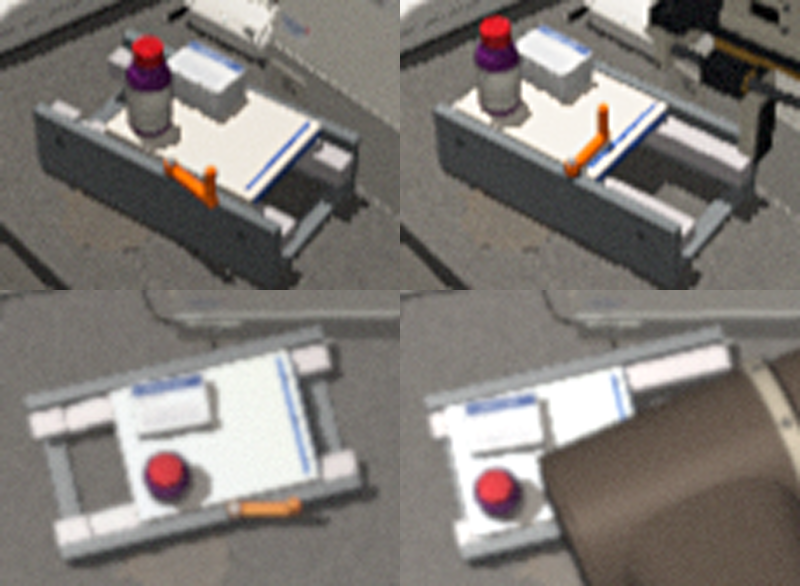

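The board is home: travel 55 mm, dz −6 mm with the arm clear. The catch points straight across over the board, and the bottle and carton are standing. I'm handing the job in.

```bash
python3 -c "
from plant import order
print(order.close_job())"
```

```text
the job is handed in; nothing more can be done
None
```

The job is done and handed in, at about 15.6 s on the robot's clock.

**What I did:** I pushed the board by its blue end with one fingertip, slowly, until it stopped firm at about 10 N; sliding had taken 2–4 N. I then backed off and pushed the orange catch round by its peg until it met its stop at about 9 N, and moved the arm clear.

**Last checks:**
- **Board:** The scene camera gave 55 mm of travel, as expected for home. The drop measured 6 mm against the nominal 7, which is within camera error.
- **Catch:** It swung freely over the board, which it can only do if the board has dropped. The last picture shows it pointing across the board.
- **Bottle and carton:** Both were still standing on the board in the last picture, and the robot did not touch them.
- **Timer and stapler:** The robot never went near them, but I took no last picture of them.

**What disagreed:**
- **Finger face:** It was 5–8 mm nearer the tool centre than I first assumed. I put this right during the push.
- **Drop reading:** It already showed about 5 mm a few millimetres before the board stopped. I therefore relied on the firm stop and the free swing of the catch as proof of the drop.

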